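Mount the tube rotor on the mixer's splined spindle

ROBOT

A 6-joint arm with a two-finger parallel gripper is mounted at the origin on a cart in front of the work surface, level with it; the furniture and walls round the work are solid. World frame = base frame: x ahead of the robot, y to its left, z up, the work surface at z = 0. Lengths are in m, angles in rad, forces in N, time in s.
With the tool pointing down it reaches from about 0.325 to 0.9 m from the base axis. Payload 6.1 kg.
Tool frame: the origin (TCP) lies at the very end of the fingers, on their centre line; the grasp point (between the pads) lies 19 mm behind it; z points along the fingers, y is the line along which they close (so a half turn about z gives the same grasp; the last joint's range is limited). The gripper opens to 85 mm and grips with 20 to 120 N. Pads are 22 mm wide; open, the fingers measure 114 mm over their backs; the gripper's body (76 mm by 85 mm) begins 54 mm behind the grasp point. The pads swing forward as they close: fully open they stand 13 mm farther back than shut.
Start: joints at [1.012, 0.22, 1.526, -0, 1.395, -0.126], TCP at [0.262, 0.567, 0.231] pointing down, gripper open.
Joint ranges: [-2.98, 2.98], [-0.91, 2.08], [0.09, 2.57], [-1.24, 4.39], [0.2, 2.65], [-2.68, 2.68]. Speed limits (rad/s): [2.57, 2.57, 3.01, 3.14, 3.14, 3.14].

INTERFACE

Orientations are given as a unit quaternion [x, y, z, w].
In Python, from bench import bot, camera gives the robot as it stands. The module is installed in compiled form; this text tells all that it offers.
- The arm moves only by the shell command python3 -m creep 'ROWS' [FORCE]. ROWS is JSON, one flat list of numbers, 7 for each row, row after row: the shift along the tool's x, y, z in m, then the turn, a rotation vector about the tool's x, y, z in degrees, then the opening, from 0 (shut) to 1 (fully open). In form: [tx, ty, tz, ax, ay, az, fingers, tx, ty, tz, ax, ay, az, fingers, ...]. A call has 1 to 12 rows; each row is the pose to reach, as a shift and turn from the pose commanded when the call began, along the tool's axes at that moment; what a row does not reach only later rows make up. A row lasts 1/10 s, in which the tool goes at most 50 mm and 8.59 degrees, less where a joint would pass 70% of its speed; a pose out of reach is approached as far as the arm can. A call with a gripper value outside its range is refused whole. The fingers move at their own pace and stop on an object; FORCE is the grip in N (left out, the last holds). Time passes only in rows, so rows that repeat a pose let the fingers close. It gives the time, the measured TCP pose, the force, the opening and the grip force at its end, in the units of the state.
- bot.state(): the state, without advancing time (a new reading comes with each control period).
- camera(name): name is "scene" or "top"; returns a dict with "pixels" (400x640x3 uint8, red, green, blue), "fx", "fy", "cx", "cy" (pixels), "eye" and "attitude" of the camera in the world. Camera axes: x right, y down, z forward; pixel columns grow to the right and rows downward; lengths in m; the calibration is good to about 2 mm. A picture is of the moment at which its call begins. There is no depth.
- bot.hand_in(): hands the job in; it is judged then, once.
The state is a dict: "clock": time; "q": joint angles; "qd": joint speeds; "tau": joint torques, N m; "tool_pos": TCP position; "tcp_rot": TCP orientation; "contact_force": force on the tool from outside, world axes, zero at the start; "ft_torque": the same for the moment, N m; "width": finger opening in m; "gripper_force": force on a finger pad.
Only numpy, scipy, OpenCV 4.12 (cv2) and the standard library are available. Lean on these libraries where they do the work, as an engineer would, in place of code of your own. Each camera call takes 0.05 s, during which the arm holds its last target. There are 200 camera calls.

TASK

Mount the six-cup tube rotor on the upright splined spindle of the mixer drive: lower it on, rock it back and forth until its teeth mesh, and press it fully home against the spindle's shoulder without forcing it. Then put the red retaining cap upright over the spindle's end, fully down on the rotor's hub, let go, and leave the timer on the bench where it lies.

Things in the scene. Friction and masses are not known exactly. Their poses are not given: they have to be found in the camera images.
- drive: Mixer drive: white housing 170 mm deep (x) x 150 mm wide x 62 mm high incl. feet, with a black control panel on its front (-x) side; fixed to the bench, at any place and a slight yaw. Origin: centre of its underside, on the bench, z up.
- spindle: Upright steel spindle over the middle of the drive. Origin: centre of the top face of its round shoulder (48 mm diameter), 72 mm above the bench, where the rotor's hub comes to rest; z up. Six straight teeth (tip radius 17, 6 mm wide) rise from the shoulder, along its own x axis and every 60 degrees. It turns stiffly (0.6 N m friction) and stays put; start angle varies.
- spindle_tip (a point): Tip of the spindle, on its axis, 100 mm above the shoulder. The core is a plain round pilot of radius 11 mm, tapering over its last 12 mm to radius 6 at the tip. The teeth on it end with flat tops 38 mm above the shoulder.
- rotor: Loose tube rotor, 0.4 kg, 140 mm across: upright aluminium hub (52 mm diameter, 80 mm high, open right through) with six blue cups round it (36 mm diameter, 4 to 36 mm above its underside, centres 52 mm from the axis), along its own x axis and every 60 degrees. Origin: centre of the hub's underside, z up; when home it coincides with the spindle's origin. Grip the hub above the cups.
- rotor_top (a point): Centre of the hub's top, 80 mm above its underside. Bore: six teeth 6.5 mm wide, inward to radius 12.5, on the lowest 30 mm, midway between the cups; a bush of radius 13 in the top 30 mm. It meshes when the cups line up with the spindle's teeth (yaws equal, give or take multiples of 60 degrees; play 6 degrees); else it stops with its underside 38 mm above the shoulder.
- cap: Loose retaining cap, 0.09 kg, 42 mm diameter, 58 mm high: steel skirt (lower 26 mm), fluted red knob above. Stands upright, open end down. Origin: centre of its underside; z up. Bore radius 13 mm, 26 mm deep. Fully down it rests on the hub's top, 80 mm above the spindle's origin, round the 20 mm of spindle that stick out of the hub.
- timer: Bystander: small white timer 68 x 62 x 18 mm, loose on the bench; origin at the centre of its underside. Leave alone.
Things that resemble listed ones, but are neither listed nor needed, are in the scene too. Leave any pink look-alike of the cap alone.

How it is judged:
On the way:
1. the rotor is meshed and fully home on the spindle's shoulder (z of rotor in the frame of spindle between -0.003 and 0.003 m and horizontal distance between rotor and spindle below 0.004 m and angle between rotor's own z axis and vertical below 0.06 rad), for 0.2 s.
At the end, for the whole second after the job is handed in: Rotor meshed on the spindle, underside on the shoulder (within 3 mm in height, 4 mm sideways, 0.06 rad upright); cap over the spindle's end, underside on the hub's top (76 to 83.5 mm above the shoulder, within 5 mm sideways, 0.08 rad upright); both at rest (all of step 1 and z of cap in the frame of spindle between 0.076 and 0.0835 m and horizontal distance between cap and spindle below 0.005 m and angle between cap's own z axis and vertical below 0.08 rad and linear speed of each of rotor, cap below 0.02 m/s); the robot touches nothing.
It fails at once if the rotor is forced on the spindle (more than 100 N) (contact force between rotor and spindle above 100 N).
It fails at once if the timer is knocked out of place (distance of timer from where it was at the start of the episode above 0.025 m).
It also fails if it takes over 72 s, if anything falls off the work surface, if the arm or the gripper's body presses on something with over 40 N, if the wrist force passes 120 N, or if a joint passes its speed limit or range.

## Working session

There is one attempt and no reset: what is moved stays moved. The work goes in short steps, Python scripts to look and compute and a shell command to move; the robot and the scene stay as the last step left them, time stands still between calls to the robot, and variables do not carry over. Pictures are saved under pics/ and viewed, at most 14 in all, crops included, and the job is handed in when it is done.

```bash
mkdir -p pics; python3 - <<'E'
from bench import bot,camera
import cv2,numpy as np
np.set_printoptions(precision=4,suppress=True)
for n in("scene","top"):
    c=camera(n); cv2.imwrite(f"pics/{n}0.png",c["pixels"][:,:,::-1]); print({k:v for k,v in c.items() if k!="pixels"})
s=bot.state(); print(s)
E
```

```text
{'fx': 429.571950294055, 'fy': 429.571950294055, 'cx': 323.34442165032095, 'cy': 204.7224288388675, 'eye': array([-0.0699, -0.8965,  0.623 ]), 'attitude': array([ 0.8053, -0.2364,  0.151 , -0.5224])}
{'fx': 406.83104453756675, 'fy': 406.83104453756675, 'cx': 321.3271604906731, 'cy': 195.39365545502505, 'eye': array([0.3999, 0.0225, 1.2658]), 'attitude': array([ 0.7164, -0.696 ,  0.0333, -0.0362])}
{'clock': 0.1, 'q': array([ 1.0119,  0.2212,  1.5275, -0.    ,  1.3947, -0.1261]), 'qd': array([-0.0004, -0.0007, -0.0008, -0.0008, -0.0006, -0.0001]), 'tau': array([  0.0017, -49.8241, -39.0548,  -0.0001,   0.0057,   0.    ]), 'tool_pos': array([0.2618, 0.5669, 0.2303]), 'tcp_rot': array([ 0.2147,  0.9767, -0.0008, -0.0003]), 'contact_force': array([-0.6072, -0.3685,  0.0446]), 'ft_torque': array([-0.0274, -0.1   ,  0.0293]), 'gripper_force': 0.0, 'width': 0.08547979333129734}
```

View pics/scene0.png

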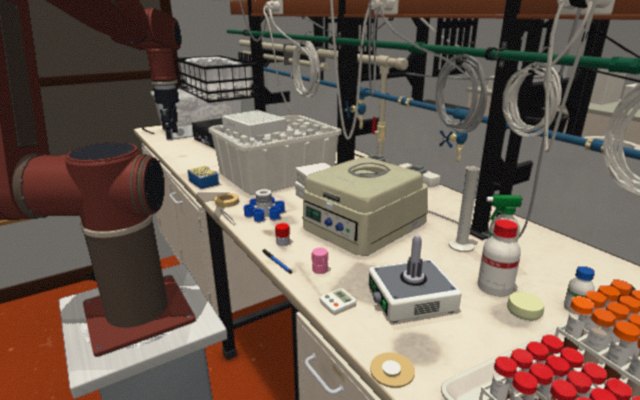

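View pics/top0.png

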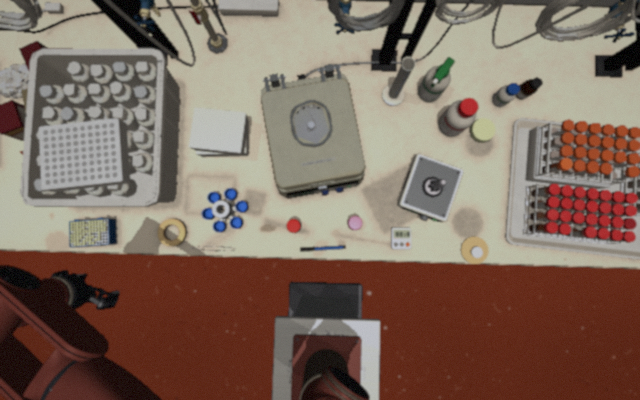

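The scene view shows the rotor at (264,207), red cap (282,233), pink look-alike (320,260), timer (338,300) and spindle tip (416,240). In the top view they are at rotor (225,209), cap (294,225), pink (355,222), timer (400,238) and spindle (434,186).

```bash
cat > h.py <<'E'
from bench import bot,camera
import cv2,numpy as np
from scipy.spatial.transform import Rotation as R
np.set_printoptions(precision=4,suppress=True)
def ray(c,uv):
    d=np.array([(uv[0]-c["cx"])/c["fx"],(uv[1]-c["cy"])/c["fy"],1]); return R.from_quat(c["attitude"]).apply(d)
def plane(c,uv,z):
    d=ray(c,uv); return c["eye"]+d*(z-c["eye"][2])/d[2]
def tri(c1,u1,c2,u2):
    A=[];b=[]
    for c,u in((c1,u1),(c2,u2)):
        d=ray(c,u); d/=np.linalg.norm(d); P=np.eye(3)-np.outer(d,d); A.append(P); b.append(P@c["eye"])
    return np.linalg.lstsq(np.vstack(A),np.hstack(b),rcond=None)[0]
def proj(c,p):
    q=R.from_quat(c["attitude"]).inv().apply(np.array(p)-c["eye"]); return np.array([c["fx"]*q[0]/q[2]+c["cx"],c["fy"]*q[1]/q[2]+c["cy"]])
def blobs(c,lo,hi,roi,amin=8):
    x0,y0,x1,y1=roi; h=cv2.cvtColor(c["pixels"],cv2.COLOR_RGB2HSV)[y0:y1,x0:x1]
    m=cv2.inRange(h,np.array(lo),np.array(hi)); n,l,s,ce=cv2.connectedComponentsWithStats(m)
    return [(ce[i]+[x0,y0],s[i]) for i in range(1,n) if s[i,4]>=amin]
def crop(c,roi,k):
    x0,y0,x1,y1=roi; return cv2.resize(c["pixels"][y0:y1,x0:x1,::-1],None,fx=k,fy=k,interpolation=cv2.INTER_CUBIC)
E
python3 - <<'E'
from h import *
t=camera("top"); s=camera("scene")
bs=blobs(t,(100,120,40),(125,255,255),(195,180,255,240))
P=[]
for ce,st in bs:
    p=plane(t,ce,.03); P.append(p); print("cup",ce,st[4],p)
if len(P)==6:
    P=np.array(P); m=P.mean(0); a=np.arctan2(P[:,1]-m[1],P[:,0]-m[0]); print(m,np.hypot(*(P-m)[:,:2].T), "yaw",np.degrees(np.angle(np.exp(6j*a).mean())/6))
for n,c,roi in(("top",t,(280,210,310,240)),("scene",s,(270,220,295,250))):
  for lo,hi in(((0,150,60),(6,255,255)),((172,150,60),(180,255,255))):
    for ce,st in blobs(c,lo,hi,roi): print(n,ce,st,plane(c,ce,.058))
A=crop(t,(195,180,255,240),6);B=crop(t,(400,155,460,215),6);C=crop(s,(385,220,445,320),3.6);D=crop(s,(235,180,295,280),3.6)
D=D[:360];C=C[:360]
cv2.imwrite("pics/a.png",np.hstack([A,B]));cv2.imwrite("pics/b.png",np.hstack([C,D]))
E
```

```text
cup [230.5543 193.8152] 92 [0.5186 0.3066 0.03  ]
cup [213.6709 196.8228] 79 [0.5079 0.3577 0.03  ]
cup [241.7253 206.1648] 91 [0.4818 0.2706 0.03  ]
cup [207.6282 213.5897] 78 [0.4562 0.3733 0.03  ]
cup [236.163  222.1957] 92 [0.4326 0.2852 0.03  ]
cup [219.3372 225.9651] 86 [0.4197 0.3356 0.03  ]
[0.4694 0.3215 0.03  ] [0.0513 0.0528 0.0523 0.0534 0.0518 0.0517] yaw -16.14130215746501
top [293.1221 225.3588] [  7   9  13  13 131] [0.4274 0.11   0.058 ]
scene [281.9742 229.4516] [  6   3  13  14 155] [0.4158 0.0867 0.058 ]
```

View pics/a.png

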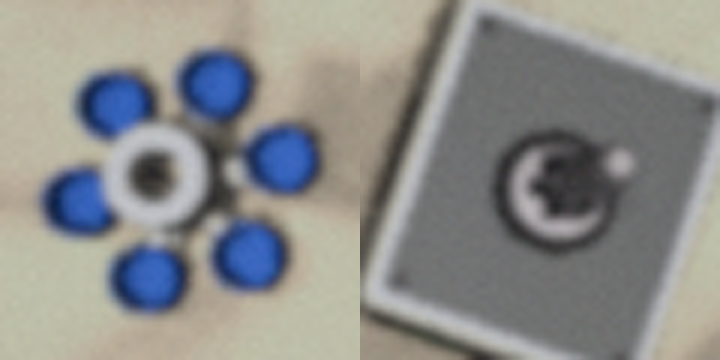

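View pics/b.png

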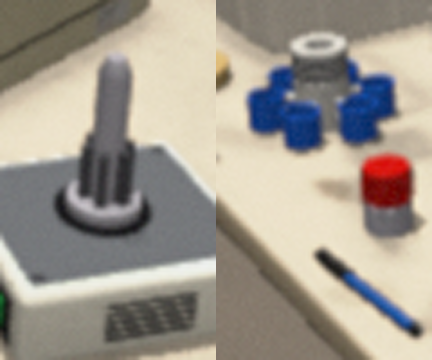

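Crop a shows the hub's top at top-view pixel (221.3,209.5), the spindle tip at (443.7,182.2) and the shoulder round (433,187). Crop b confirms the upright cap and rotor, and the spindle tip near scene pixel (416.4,236).

```bash
python3 - <<'E'
from h import *
t=camera("top"); s=camera("scene")
# hub top
bl=blobs(t,(0,0,150),(180,45,255),(208,196,235,223),30)
for ce,st in bl: print("hub bright",ce,st)
print("hubtop eye", plane(t,(221.3,209.5),.08), "via scene",plane(s,(235+319/3.6,180+46/3.6),.08))
print("tri hub",tri(t,(221.3,209.5),s,(235+319/3.6-60,180+46/3.6)), plane(s,(235+(319-216)/3.6,180+46/3.6),.08))
for ce,st in blobs(t,(0,0,150),(180,60,255),(415,172,452,202),4): print("spin bright",ce,st)
print("shoulder", plane(t,(400+200/6,155+190/6),.072))
print("tip", plane(t,(400+262/6,155+163/6),.172), plane(s,(385+113/3.6,220+55/3.6),.172), tri(t,(400+262/6,155+163/6),s,(385+113/3.6,220+55/3.6)))
print("shoulder scene",plane(s,(385+104/3.6,220+203/3.6),.072))
print("cap",tri(t,(293.1,225.4),s,(282,226)))
A=crop(t,(418,170,450,202),14)
B=crop(s,(400,230,432,285),10)[:448]
print(A.shape,B.shape)
cv2.imwrite("pics/c.png",np.hstack([A,B]))
for r in (np.array([0.47,0.32]),):pass
print(proj(t,(.5,-.2,.11)))
E
```

```text
hub bright [218.0812 210.4103] [  0   5  21  22 234]
hubtop eye [0.467  0.3198 0.08  ] via scene [0.634  0.2071 0.08  ]
tri hub [0.4684 0.3196 0.0784] [0.468  0.3153 0.08  ]
spin bright [429.1892 188.7027] [11  9 11 13 37]
spin bright [443.125 181.875] [27  9  3  3  8]
shoulder [ 0.553  -0.3008  0.072 ]
tip [ 0.5532 -0.3017  0.172 ] [ 0.5545 -0.2987  0.172 ] [ 0.5527 -0.3009  0.1736]
shoulder scene [ 0.5486 -0.3088  0.072 ]
cap [0.4276 0.1101 0.0558]
(448, 448, 3) (448, 320, 3)
[401.4786 202.5169]
```

View pics/c.png

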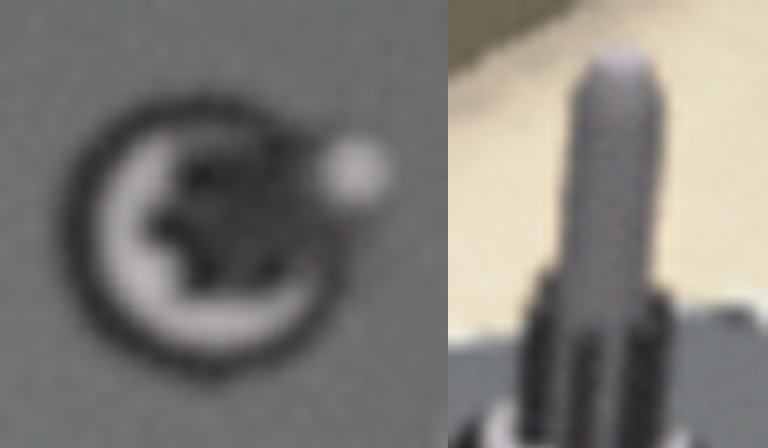

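The zoom shows the spindle's teeth: in the top view the spikes point to crop (155,228), (200,285), (270,280). In the scene view the front teeth are at crop x≈590, with the flanks at 545 and 650.

```bash
python3 - <<'E'
from h import *
t=camera("top"); s=camera("scene")
c0=np.array([.553,-.301])
f=lambda p:((proj(t,p)-[418,170])*14).round(); g=lambda p:((proj(s,p)-[400,230])*10+[448,0]).round()
print(f([*c0,.072]),f([*c0,.11]),f([*c0,.172]),g([*c0,.172]),g([*c0,.11]))
for y in range(0,60,10):
    P=[[*(c0+.017*np.array([np.cos(a),np.sin(a)])),.100] for a in np.radians(y+60*np.arange(6))]
    print(y,[tuple(f(p)) for p in P if f(p)[0]<300 and f(p)[1]>150],"|",[tuple(g(p)) for p in P])
q=bot.state(); tool=q["tool_pos"]; Rm=R.from_quat(q["tcp_rot"])
print(proj(s,[.4684,.3195,.08]),proj(t,[.4684,.3195,.08]))
print("to rotor, world",np.array([.468,.3195,.046])-tool,"tool",Rm.inv().apply(np.array([.468,.3195,.046])-tool), Rm.as_matrix())
E
```

```text
[215. 233.] [266. 211.] [356. 171.] [614.  59.] [591. 300.]
0 [(np.float64(181.0), np.float64(174.0)), (np.float64(181.0), np.float64(256.0)), (np.float64(252.0), np.float64(299.0))] | [(np.float64(642.0), np.float64(316.0)), (np.float64(570.0), np.float64(299.0)), (np.float64(515.0), np.float64(320.0)), (np.float64(532.0), np.float64(360.0)), (np.float64(606.0), np.float64(379.0)), (np.float64(661.0), np.float64(356.0))]
10 [(np.float64(175.0), np.float64(187.0)), (np.float64(189.0), np.float64(268.0)), (np.float64(267.0), np.float64(298.0))] | [(np.float64(632.0), np.float64(311.0)), (np.float64(558.0), np.float64(300.0)), (np.float64(512.0), np.float64(326.0)), (np.float64(542.0), np.float64(365.0)), (np.float64(618.0), np.float64(378.0)), (np.float64(663.0), np.float64(350.0))]
20 [(np.float64(171.0), np.float64(200.0)), (np.float64(199.0), np.float64(278.0)), (np.float64(281.0), np.float64(295.0))] | [(np.float64(621.0), np.float64(307.0)), (np.float64(546.0), np.float64(302.0)), (np.float64(512.0), np.float64(333.0)), (np.float64(553.0), np.float64(370.0)), (np.float64(630.0), 
[... 655 characters left out ...]
p.float64(347.0)), (np.float64(579.0), np.float64(377.0)), (np.float64(649.0), np.float64(368.0)), (np.float64(657.0), np.float64(329.0))]
50 [(np.float64(189.0), np.float64(162.0)), (np.float64(175.0), np.float64(243.0)), (np.float64(238.0), np.float64(297.0))] | [(np.float64(583.0), np.float64(299.0)), (np.float64(520.0), np.float64(314.0)), (np.float64(524.0), np.float64(354.0)), (np.float64(592.0), np.float64(378.0)), (np.float64(656.0), np.float64(362.0)), (np.float64(651.0), np.float64(323.0))]
[263.1644 192.3474] [221.4245 209.0201]
to rotor, world [ 0.2059 -0.2478 -0.1851] tool [-0.2909 -0.1385  0.1852] [[-0.9078  0.4194 -0.0002]
 [ 0.4194  0.9078 -0.0003]
 [ 0.     -0.0003 -1.    ]]
```

Spindle at (0.553,-0.301) with yaw ≈ -17° (mod 60), and the rotor's cups are at ≈ -16°. Carrying the rotor over without turning it nearly lines up the teeth. I'll go above the rotor now.

```bash
python3 -m creep '[-0.29,-0.138,0,0,0,0,1, -0.29,-0.138,0,0,0,0,1, -0.29,-0.138,0,0,0,0,1, -0.29,-0.138,0,0,0,0,1, -0.29,-0.138,0,0,0,0,1, -0.29,-0.138,0,0,0,0,1, -0.29,-0.138,0,0,0,0,1, -0.29,-0.138,0.05,0,0,0,1, -0.29,-0.138,0.09,0,0,0,1, -0.29,-0.138,0.09,0,0,0,1]' 40; python3 - <<'E'
from h import *
q=bot.state(); Rm=R.from_quat(q["tcp_rot"]); print(q["tool_pos"],q["contact_force"],"togo",Rm.inv().apply(np.array([.468,.3195,.040])-q["tool_pos"]))
E
```

```text
clock: 1.4
tool_pos: [0.4634, 0.3179, 0.135]
tcp_rot: [0.215, 0.977, -0.004, -0.005]
contact_force: [-1.0, -0.6, -0.1]
width: 0.0858
gripper_force: 0.0
[0.4634 0.3179 0.135 ] [-0.9571 -0.6436 -0.0504] togo [-0.0042  0.0043  0.0949]
```

```bash
python3 -m creep '[-0.001,0,0.03,0,0,0,1, -0.001,0,0.06,0,0,0,1, -0.001,0,0.09,0,0,0,1, -0.001,0,0.1,0,0,0,1, -0.001,0,0.1,0,0,0,1, -0.001,0,0.1,0,0,0,1, -0.001,0,0.1,0,0,0,0, -0.001,0,0.1,0,0,0,0, -0.001,0,0.1,0,0,0,0, -0.001,0,0.1,0,0,0,0, -0.001,0,0.1,0,0,0,0, -0.001,0,0.1,0,0,0,0]' 60
```

```text
clock: 2.6
tool_pos: [0.4696, 0.3207, 0.0432]
tcp_rot: [0.215, 0.977, 0.001, 0.001]
contact_force: [-0.8, 0.3, 6.7]
width: 0.05
gripper_force: 61.2
```

```bash
python3 -m creep '[0,0,-0.03,0,0,0,0, 0,0,-0.07,0,0,0,0, 0,0,-0.11,0,0,0,0, 0,0,-0.15,0,0,0,0, 0,0,-0.18,0,0,0,0, 0,0,-0.2,0,0,0,0, 0,0,-0.2,0,0,0,0, 0,0,-0.2,0,0,0,0, 0,0,-0.2,0,0,0,0]'; python3 - <<'E'
from h import *
q=bot.state(); Rm=R.from_quat(q["tcp_rot"]); print(q["tool_pos"],q["width"],q["contact_force"],Rm.inv().apply(np.array([.553-.468,-.301-.3195,0])))
t=camera("top"); cv2.imwrite("pics/d.png",crop(t,(170,160,290,260),4))
E
```

```text
clock: 3.5
tool_pos: [0.4673, 0.3194, 0.2389]
tcp_rot: [0.215, 0.977, -0.001, -0.001]
contact_force: [-0.2, 0.2, -3.7]
width: 0.0498
gripper_force: 63.9
[0.4673 0.3194 0.2389] 0.04977704256013438 [-0.2004  0.1572 -3.7475] [-0.3374 -0.5276  0.0008]
```

View pics/d.png

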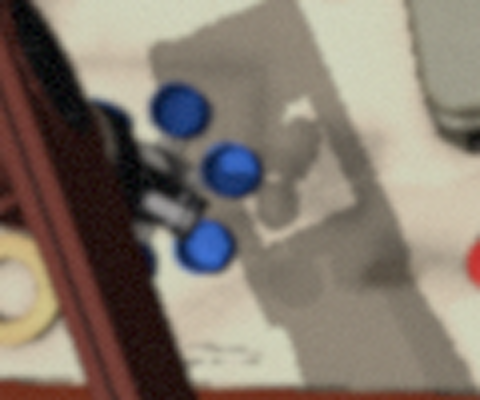

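The rotor is held, with its visible cups near crop (181,110), (232,168), (205,247). I'll carry it over to the spindle.

```bash
python3 -m creep '[-0.1,-0.156,-0.01,0,0,0,0, -0.2,-0.313,-0.01,0,0,0,0, -0.28,-0.438,-0.01,0,0,0,0, -0.337,-0.527,-0.01,0,0,0,0, -0.337,-0.527,-0.01,0,0,0,0, -0.337,-0.527,-0.01,0,0,0,0, -0.337,-0.527,-0.01,0,0,0,0, -0.337,-0.527,-0.01,0,0,0,0, -0.337,-0.527,-0.01,0,0,0,0, -0.337,-0.527,-0.01,0,0,0,0, -0.337,-0.527,-0.01,0,0,0,0, -0.337,-0.527,-0.01,0,0,0,0]';python3 -m creep '[0,0,0,0,0,0,0, 0,0,0,0,0,0,0, 0,0,0,0,0,0,0, 0,0,0,0,0,0,0]'; python3 - <<'E'
from h import *
q=bot.state(); print(q["tool_pos"],q["q"],q["contact_force"])
t=camera("top");s=camera("scene")
Z=.208+.03
P=[]
for ce,st in blobs(t,(100,120,40),(125,255,255),(380,120,520,260)): p=plane(t,ce,Z);P.append(p);print(ce,st[4],p)
for ce,st in blobs(s,(100,120,40),(125,255,255),(360,130,480,260)): print("s",ce,st[4])
cv2.imwrite("pics/e.png",np.hstack([crop(t,(390,130,510,250),4),crop(s,(350,130,470,250),4)[:480]])[:, :800])
E
```

```text
clock: 4.75
tool_pos: [0.5491, -0.276, 0.249]
tcp_rot: [0.215, 0.977, 0.001, -0.001]
contact_force: [1.2, 0.5, -2.8]
width: 0.0502
gripper_force: 64.4
clock: 5.15
tool_pos: [0.5498, -0.2728, 0.2505]
tcp_rot: [0.214, 0.977, 0.0, -0.0]
contact_force: [0.1, 0.2, -4.0]
width: 0.0498
gripper_force: 64.8
[ 0.5498 -0.2728  0.2505] [-0.5891  0.1826  1.5341  0.0002  1.426  -1.7287] [ 0.1234  0.2321 -4.0143]
[442.7959 159.    ] 49 [ 0.6037 -0.2799  0.238 ]
[422.2165 165.6289] 97 [ 0.585  -0.2274  0.238 ]
[418.908  184.3851] 174 [ 0.5365 -0.2192  0.238 ]
[452.7444 195.391 ] 133 [ 0.5108 -0.3051  0.238 ]
s [461.1974 137.3421] 76
s [448.3636 141.6364] 11
s [387.6438 207.0343] 379
s [429.3641 211.2974] 390
s [406.6852 218.3279] 305
```

View pics/e.png

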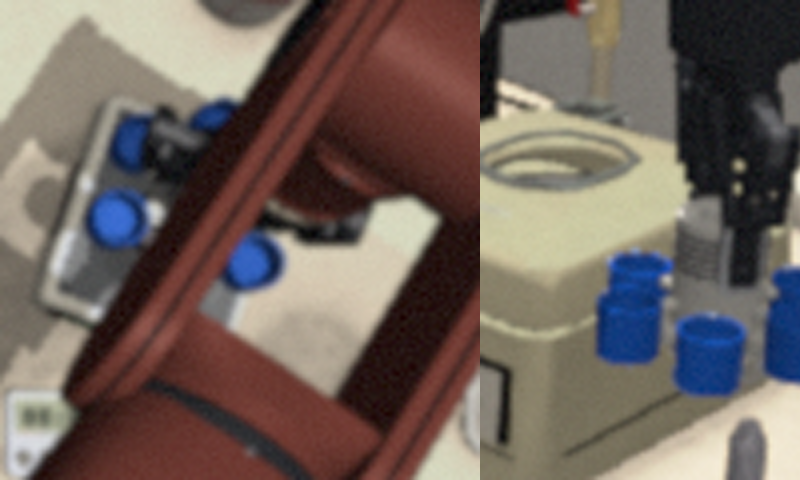

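The move was speed-limited and stopped about 28 mm short. The scene view shows the hub at crop (710,260), left of the spindle tip at (748,430). I'll do the rest and compare the hub axis with the tip.

```bash
python3 -m creep '[-0.014,-0.0245,0.01,0,0,0,0, -0.014,-0.0245,0.02,0,0,0,0, -0.014,-0.0245,0.025,0,0,0,0, -0.014,-0.0245,0.025,0,0,0,0, -0.014,-0.0245,0.025,0,0,0,0]'; python3 - <<'E'
from h import *
q=bot.state(); print(q["tool_pos"],q["contact_force"])
t=camera("top");s=camera("scene")
for n,c,r in(("t",t,(380,120,520,270)),("s",s,(360,130,500,290))):
  for ce,st in blobs(c,(100,120,40),(125,255,255),r): print(n,ce,st)
p=q["tool_pos"]-[0,0,.041]
print("expect tip",proj(s,[.553,-.301,.172]),"hub top",proj(s,p+[0,0,.08]),"cups",[ (k,proj(s,p+[.052*np.cos(np.radians(k)),.052*np.sin(np.radians(k)),.036]).round(1),proj(t,p+[.052*np.cos(np.radians(k)),.052*np.sin(np.radians(k)),.036]).round(1)) for k in range(-16,340,60)])
cv2.imwrite("pics/f.png",np.hstack([crop(t,(410,150,490,230),5),crop(s,(370,160,450,240),5)]))
E
```

```text
clock: 5.75
tool_pos: [0.5524, -0.3016, 0.2262]
tcp_rot: [0.214, 0.977, 0.0, -0.0]
contact_force: [-0.3, 0.1, -2.6]
width: 0.0497
gripper_force: 64.7
[ 0.5524 -0.3016  0.2262] [-0.2528  0.0659 -2.6085]
t [451.7869 160.1148] [66 37 12  7 61]
t [431.0561 166.7757] [ 46  41  11  13 107]
t [427.7627 184.6836] [ 41  57  15  16 177]
t [461.8    196.1263] [76 70 12 12 95]
s [461.0137 137.2329] [97  3 10 10 73]
s [447.7333 140.8   ] [86  7  6  9 15]
s [396.494  221.1976] [ 28  77  19  29 415]
s [439.1569 226.0539] [ 71  82  17  29 408]
s [416.4528 233.6743] [ 49  94  17  21 307]
expect tip [416.6362 235.86  ] hub top [420.3478 197.1723] cups [(-16, array([439.9, 212.9]), array([454.8, 161.1])), (44, array([419.4, 206.3]), array([435.3, 165.3])), (104, array([398.4, 209.1]), array([429.7, 184.3])), (164, array([396.5, 219. ]), array([443.7, 199.1])), (224, array([417.6, 226.6]), array([463.3, 194.8])), (284, array([440.2, 223.3]), array([468.8, 175.7]))]
```

View pics/f.png

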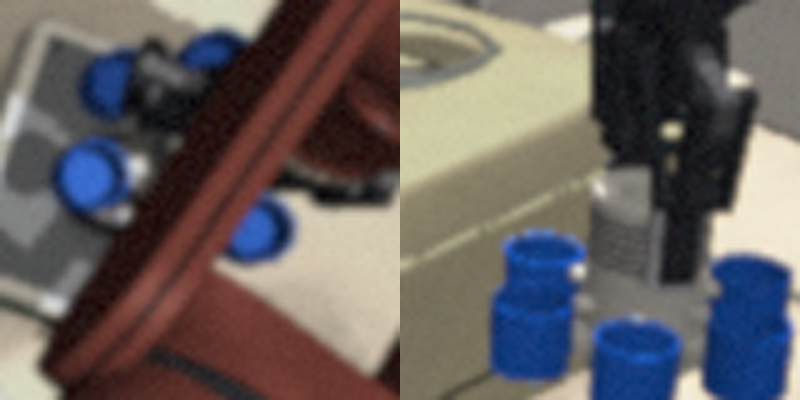

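Cup rims match the prediction (scene (417.4,227) against an expected (417.6,226.6)), so the rotor is centred. I'll lower it onto the tip.

```bash
python3 -m creep '[0,0,0.006,0,0,0,0, 0,0,0.012,0,0,0,0, 0,0,0.018,0,0,0,0, 0,0,0.022,0,0,0,0, 0,0,0.022,0,0,0,0, 0,0,0.022,0,0,0,0]'
```

```text
clock: 6.45
tool_pos: [0.5525, -0.3023, 0.2039]
tcp_rot: [0.215, 0.977, 0.0, 0.0]
contact_force: [1.2, 0.1, -3.3]
width: 0.0497
gripper_force: 64.8
```

```bash
python3 -m creep '[0,0,0.005,0,0,0,0, 0,0,0.01,0,0,0,0, 0,0,0.015,0,0,0,0, 0,0,0.015,0,0,0,0, 0,0,0.015,0,0,0,0]'; python3 -m creep '[0,0,0.005,0,0,0,0, 0,0,0.01,0,0,0,0, 0,0,0.015,0,0,0,0, 0,0,0.015,0,0,0,0, 0,0,0.015,0,0,0,0]'
```

```text
clock: 6.95
tool_pos: [0.553, -0.3023, 0.1883]
tcp_rot: [0.215, 0.977, 0.0, 0.001]
contact_force: [6.6, 0.6, -5.1]
width: 0.0501
gripper_force: 64.7
clock: 7.45
tool_pos: [0.5532, -0.3022, 0.1734]
tcp_rot: [0.215, 0.977, 0.0, 0.001]
contact_force: [8.3, -0.4, -4.3]
width: 0.0498
gripper_force: 64.7
```

A lateral force of +8 N in x means the rotor is slightly too far toward -x. I'll shift 1 mm and go on down to the tooth tops.

```bash
python3 -m creep '[-0.001,0.0005,0.004,0,0,0,0, -0.001,0.0005,0.009,0,0,0,0, -0.001,0.0005,0.014,0,0,0,0, -0.001,0.0005,0.018,0,0,0,0, -0.001,0.0005,0.018,0,0,0,0]'; python3 -m creep '[0,0,0.003,0,0,0,0, 0,0,0.006,0,0,0,0, 0,0,0.008,0,0,0,0, 0,0,0.008,0,0,0,0]'
```

```text
clock: 7.95
tool_pos: [0.5533, -0.3022, 0.1548]
tcp_rot: [0.215, 0.977, 0.0, -0.0]
contact_force: [6.3, 0.6, -6.4]
width: 0.0496
gripper_force: 64.6
clock: 8.35
tool_pos: [0.5542, -0.3028, 0.1521]
tcp_rot: [0.215, 0.977, -0.001, 0.001]
contact_force: [-2.4, 4.9, 17.4]
width: 0.05
gripper_force: 67.1
```

It stopped on the tooth tops (underside ≈0.111, 20 N). Now I'll rock.

```bash
python3 -m creep '[0,0,0,0,0,3,0, 0,0,0,0,0,6,0, 0,0,0,0,0,10,0, 0,0,0,0,0,10,0]'; python3 -m creep '[0,0,0,0,0,-5,0, 0,0,0,0,0,-10,0, 0,0,0,0,0,-15,0, 0,0,0,0,0,-20,0, 0,0,0,0,0,-20,0]'
```

```text
clock: 8.75
tool_pos: [0.5539, -0.3019, 0.1488]
tcp_rot: [0.3, 0.954, 0.0, 0.001]
contact_force: [5.2, 2.9, -0.5]
width: 0.0503
gripper_force: 65.4
clock: 9.25
tool_pos: [0.5545, -0.3018, 0.1484]
tcp_rot: [0.128, 0.992, 0.001, 0.001]
contact_force: [7.2, 2.5, 0.3]
width: 0.0498
gripper_force: 64.5
```

It dropped to 0.148 with the load gone, so the teeth have meshed. Rotation back to mid and lowering.

```bash
python3 -m creep '[0,0,0.004,0,0,3,0, 0,0,0.008,0,0,3,0, 0,0,0.012,0,0,3,0, 0,0,0.012,0,0,3,0]'; python3 -m creep '[0,0,0.004,0,0,0,0, 0,0,0.008,0,0,0,0, 0,0,0.012,0,0,0,0, 0,0,0.012,0,0,0,0]'
```

```text
clock: 9.65
tool_pos: [0.5544, -0.3016, 0.1359]
tcp_rot: [0.155, 0.988, 0.001, 0.001]
contact_force: [8.0, 3.2, -3.1]
width: 0.0499
gripper_force: 64.9
clock: 10.05
tool_pos: [0.5545, -0.3015, 0.1241]
tcp_rot: [0.155, 0.988, 0.001, 0.001]
contact_force: [8.2, 3.9, -2.2]
width: 0.0497
gripper_force: 64.9
```

```bash
python3 -m creep '[-0.0008,0.0008,0.004,0,0,0,0, -0.0008,0.0008,0.008,0,0,0,0, -0.0008,0.0008,0.011,0,0,0,0, -0.0008,0.0008,0.014,0,0,0,0, -0.0008,0.0008,0.016,0,0,0,0, -0.0008,0.0008,0.016,0,0,0,0]'
```

```text
clock: 10.65
tool_pos: [0.5555, -0.3017, 0.1149]
tcp_rot: [0.154, 0.988, -0.0, 0.001]
contact_force: [-9.6, 14.1, 36.7]
width: 0.0499
gripper_force: 68.4
```

Firm contact at 0.115, which is about 38 mm below the tooth-top stop. I'll relax, open, and check the height.

```bash
python3 -m creep '[0.0005,-0.0005,-0.004,0,0,0,0, 0.0005,-0.0005,-0.006,0,0,0,0, 0.0005,-0.0005,-0.006,0,0,0,0]';  python3 -m creep '[0,0,0,0,0,0,1, 0,0,0,0,0,0,1, 0,0,0,0,0,0,1, 0,0,0,0,0,0,1, 0,0,-0.03,0,0,0,1, 0,0,-0.07,0,0,0,1, 0,0,-0.11,0,0,0,1, 0,0,-0.14,0,0,0,1, 0,0,-0.14,0,0,0,1, 0,0,-0.14,0,0,0,1]'
```

```text
clock: 10.95
tool_pos: [0.5548, -0.3016, 0.1152]
tcp_rot: [0.155, 0.988, 0.0, 0.001]
contact_force: [4.1, 5.0, 5.0]
width: 0.0501
gripper_force: 65.3
clock: 11.95
tool_pos: [0.5539, -0.3026, 0.2548]
tcp_rot: [0.155, 0.988, -0.0, 0.001]
contact_force: [-0.0, -0.3, -0.6]
width: 0.0849
gripper_force: 0.0
```

```bash
python3 - <<'E'
from h import *
q=bot.state(); print(q["tool_pos"],q["tcp_rot"],q["contact_force"])
s=camera("scene");t=camera("top")
c0=np.array([.554,-.301])
print("home hub top",proj(s,[*c0,.152]),"tip",proj(s,[*c0,.172]))
B=crop(s,(370,200,470,300),6)
def dot(z,r,n,col):
  for a in np.linspace(0,2*np.pi,n,endpoint=False):
    u=(proj(s,[c0[0]+r*np.cos(a),c0[1]+r*np.sin(a),z])-[370,200]+.5)*6; cv2.circle(B,tuple(int(v) for v in u),1,col,-1)
dot(.152,.026,40,(0,255,0)); dot(.172,.001,1,(0,0,255)); dot(.072,.070,60,(255,0,255))
cv2.imwrite("pics/g.png",B)
E
```

```text
[ 0.5539 -0.3026  0.2548] [ 0.1548  0.9879 -0.0005  0.0007] [-0.022  -0.2995 -0.5522]
home hub top [416.2039 243.6736] tip [416.9695 235.7429]
```

View pics/g.png

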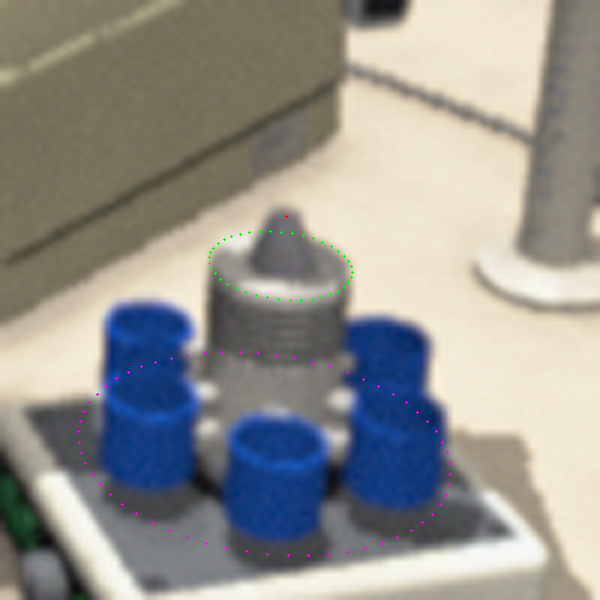

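The green ring predicted for a homed rotor matches the hub's top at crop (280,265), and the spindle tip stands about 20 mm proud at (283,210). The rotor is home. Now the cap.

```bash
python3 -m creep '[0.2465,0.3545,0,0,0,0,1, 0.2465,0.3545,0,0,0,0,1, 0.2465,0.3545,0,0,0,0,1, 0.2465,0.3545,0,0,0,0,1, 0.2465,0.3545,0,0,0,0,1, 0.2465,0.3545,0,0,0,0,1, 0.2465,0.3545,0,0,0,0,1, 0.2465,0.3545,0,0,0,0,1, 0.2465,0.3545,0,0,0,0,1, 0.2465,0.3545,0,0,0,0,1, 0.2465,0.3545,0,0,0,0,1, 0.2465,0.3545,0,0,0,0,1]'; python3 -m creep '[0,0,0.04,0,0,0,1, 0,0,0.08,0,0,0,1, 0,0,0.12,0,0,0,1, 0,0,0.12,0,0,0,1, 0,0,0.12,0,0,0,1]'; python3 - <<'E'
from h import *
q=bot.state(); Rm=R.from_quat(q["tcp_rot"]); print(q["tool_pos"],Rm.inv().apply(np.array([.428,.1105,.023])-q["tool_pos"]))
s=camera("scene")
for ce,st in blobs(s,(0,150,60),(6,255,255),(270,220,295,250)): print(ce,st)
E
```

```text
clock: 13.25
tool_pos: [0.4273, 0.1098, 0.2531]
tcp_rot: [0.155, 0.988, -0.0, -0.001]
contact_force: [-0.4, -0.2, -0.1]
width: 0.0855
gripper_force: 0.0
clock: 13.75
tool_pos: [0.4274, 0.1097, 0.134]
tcp_rot: [0.156, 0.988, -0.0, -0.001]
contact_force: [-0.3, 0.3, 0.4]
width: 0.0852
gripper_force: 0.0
[0.4274 0.1097 0.134 ] [-0.0005  0.0011  0.111 ]
[282.0199 229.7815] [  6   4  13  13 151]
```

```bash
python3 -m creep '[0,0.001,0.03,0,0,0,1, 0,0.001,0.06,0,0,0,1, 0,0.001,0.09,0,0,0,1, 0,0.001,0.108,0,0,0,1, 0,0.001,0.11,0,0,0,1, 0,0.001,0.11,0,0,0,1, 0,0.001,0.11,0,0,0,0, 0,0.001,0.11,0,0,0,0, 0,0.001,0.11,0,0,0,0, 0,0.001,0.11,0,0,0,0, 0,0.001,0.11,0,0,0,0, 0,0.001,0.11,0,0,0,0]' 30; python3 -m creep '[0,0,0,0,0,0,0, 0,0,-0.04,0,0,0,0, 0,0,-0.08,0,0,0,0, 0,0,-0.12,0,0,0,0, 0,0,-0.16,0,0,0,0, 0,0,-0.2,0,0,0,0, 0,0,-0.22,0,0,0,0, 0,0,-0.22,0,0,0,0, 0,0,-0.22,0,0,0,0]'; python3 - <<'E'
from h import *
q=bot.state(); Rm=R.from_quat(q["tcp_rot"]); print(q["tool_pos"],Rm.inv().apply(np.array([.5535,-.3015,.245])-q["tool_pos"]))
t=camera("top"); cv2.imwrite("pics/h.png",crop(t,(255,190,335,250),5))
E
```

```text
clock: 15.0
tool_pos: [0.4287, 0.1117, 0.0253]
tcp_rot: [0.155, 0.988, 0.0, 0.001]
contact_force: [-2.7, -0.7, 5.6]
width: 0.0412
gripper_force: 29.6
clock: 15.9
tool_pos: [0.4275, 0.1117, 0.2436]
tcp_rot: [0.155, 0.988, 0.0, 0.0]
contact_force: [-0.9, -0.4, -0.5]
width: 0.0411
gripper_force: 30.9
[0.4275 0.1117 0.2436] [-0.2463 -0.3549 -0.0014]
```

View pics/h.png

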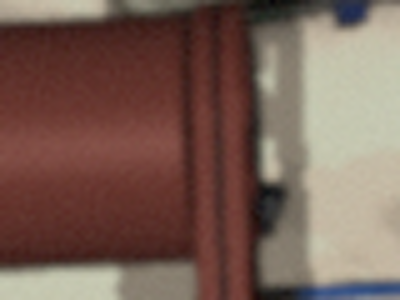

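The arm hides the cap in this view, but the grip width of 41 mm and 31 N confirm it is held. Carrying it over.

```bash
python3 -m creep '[-0.2465,-0.355,0,0,0,0,0, -0.2465,-0.355,0,0,0,0,0, -0.2465,-0.355,0,0,0,0,0, -0.2465,-0.355,0,0,0,0,0, -0.2465,-0.355,0,0,0,0,0, -0.2465,-0.355,0,0,0,0,0, -0.2465,-0.355,0,0,0,0,0, -0.2465,-0.355,0,0,0,0,0, -0.2465,-0.355,0,0,0,0,0, -0.2465,-0.355,0,0,0,0,0, -0.2465,-0.355,0,0,0,0,0, -0.2465,-0.355,0,0,0,0,0]';  python3 -m creep '[0,0,0.02,0,0,0,0, 0,0,0.035,0,0,0,0, 0,0,0.035,0,0,0,0, 0,0,0.035,0,0,0,0]'; python3 - <<'E'
from h import *
q=bot.state(); print(q["tool_pos"])
s=camera("scene");c0=q["tool_pos"]; z0=c0[2]-.024
B=crop(s,(380,190,460,290),6)[:600]
def dot(z,r,n,col):
  for a in np.linspace(0,2*np.pi,n,endpoint=False):
    u=(proj(s,[c0[0]+r*np.cos(a),c0[1]+r*np.sin(a),z])-[380,190]+.5)*6; cv2.circle(B,tuple(int(v) for v in u),1,col,-1)
dot(z0,.021,40,(0,255,0)); dot(.172,.001,1,(0,0,255)); dot(.152,.026,40,(255,0,255))
cv2.imwrite("pics/i.png",B)
E
```

```text
clock: 17.15
tool_pos: [0.5532, -0.3003, 0.2423]
tcp_rot: [0.154, 0.988, 0.001, -0.001]
contact_force: [-0.4, -0.5, 0.2]
width: 0.0411
gripper_force: 31.1
clock: 17.55
tool_pos: [0.5536, -0.3007, 0.2086]
tcp_rot: [0.154, 0.988, 0.0, -0.001]
contact_force: [-0.2, 0.9, -0.2]
width: 0.0415
gripper_force: 31.1
[ 0.5536 -0.3007  0.2086]
```

View pics/i.png

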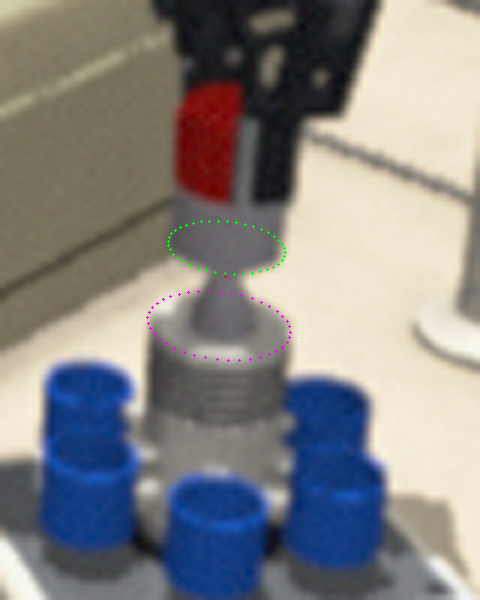

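The cap's skirt is centred at crop x≈228, over the tip at (224,277), within about 1 mm. Lowering.

```bash
python3 -m creep '[0,0,0.008,0,0,0,0, 0,0,0.016,0,0,0,0, 0,0,0.022,0,0,0,0, 0,0,0.027,0,0,0,0, 0,0,0.027,0,0,0,0]'; python3 -m creep '[0,0,0.003,0,0,0,0, 0,0,0.006,0,0,0,0, 0,0,0.008,0,0,0,0, 0,0,0.008,0,0,0,0]'
```

```text
clock: 18.1
tool_pos: [0.5533, -0.3013, 0.1806]
tcp_rot: [0.155, 0.988, 0.0, -0.001]
contact_force: [-0.3, -0.8, -1.2]
width: 0.0413
gripper_force: 31.1
clock: 18.5
tool_pos: [0.5549, -0.3022, 0.1773]
tcp_rot: [0.155, 0.988, -0.001, 0.002]
contact_force: [-3.8, 2.0, 12.2]
width: 0.0411
gripper_force: 32.3
```

Seated (0.1773 = 0.152 + 0.0253). Releasing.

```bash
python3 -m creep '[0,0,-0.003,0,0,0,0, 0,0,-0.003,0,0,0,0, 0,0,-0.003,0,0,0,1, 0,0,-0.003,0,0,0,1, 0,0,-0.003,0,0,0,1, 0,0,-0.003,0,0,0,1, 0,0,-0.04,0,0,0,1, 0,0,-0.08,0,0,0,1, 0,0,-0.12,0,0,0,1, 0,0,-0.14,0,0,0,1, 0,0,-0.14,0,0,0,1, 0,0,-0.14,0,0,0,1]'; python3 - <<'E'
from h import *
s=camera("scene"); c0=[.5535,-.3015]
B=crop(s,(310,190,450,320),5)
for z,r,col in((.152,.021,(0,255,0)),(.210,.019,(255,255,0))):
  for a in np.linspace(0,2*np.pi,40):
    u=(proj(s,[c0[0]+r*np.cos(a),c0[1]+r*np.sin(a),z])-[310,190]+.5)*5; cv2.circle(B,tuple(int(v) for v in u),1,col,-1)
cv2.imwrite("pics/j.png",B[:600])
E
```

```text
clock: 19.7
tool_pos: [0.5539, -0.3017, 0.3137]
tcp_rot: [0.155, 0.988, -0.0, 0.0]
contact_force: [-0.7, 0.3, -0.3]
width: 0.0856
gripper_force: 0.0
```

View pics/j.png

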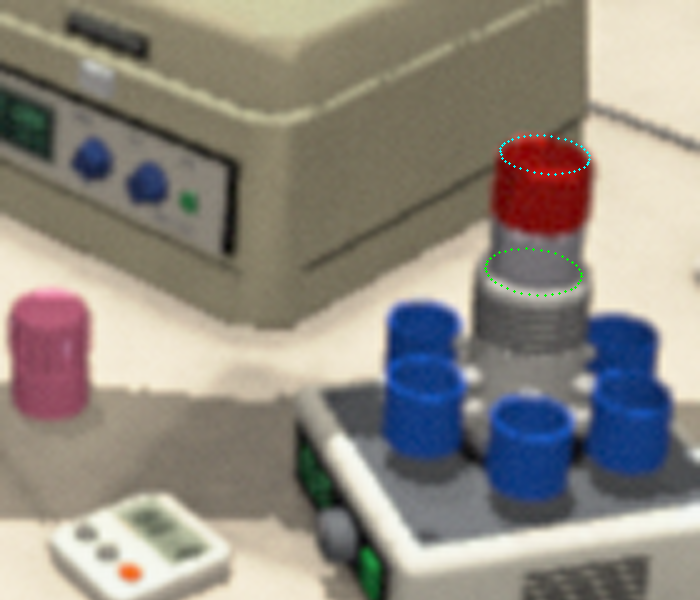

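The cap is upright on the hub: its top at (543,155) and base at (534,272) both match the predictions. The timer is untouched at (140,550).

```bash
python3 -c "
from bench import bot
print(bot.hand_in())"
```

```text
the job is handed in; nothing more can be done
None
```

The rotor is meshed and home on the spindle, the red cap is fully down on its hub and released, the timer is untouched, and the job was handed in at about 20 s; the hand-in gave no verdict.

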